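# Set the bench dust extractor to speed four and start it

### The job

Get the dust extractor on the fossil bench running: with a fingertip push its pointer selector round, click by click, to the fourth speed (the fourth bar clockwise from the round 'off' dot), then press the start button fully down and let it spring back. Do not press the button before the selector stands on speed four. Use gentle touches only: nothing is gripped or lifted, the extractor is not shoved along the bench, and the things standing on and around it stay where they are.

Things in the scene. Friction and masses are not known exactly. Their poses are not given: they have to be found in the camera images.
- extractor: Grey box, the dust extractor: 210 mm (its x) by 310 mm (its y) by 110 mm high, loose on four feet, 3.5 kg; a sideways push over about 12 N slides it. Origin: centre of its underside. Its x points away from the operator's side, y to the operator's left, z up. Its flat top (the deck, 110 mm up) carries the selector (right of the middle), the start button (left) and a small loose pot.
- dial_axis (a point): Where the selector's vertical axis meets the deck, box frame (-10, -65, 110) mm. The selector is black: a disc 60 mm across and 14 mm high, with an upright bar over it as pointer handle, 16 mm thick, reaching 54 mm from the axis on the pointing side and 18 mm on the other, flanks flat and upright, from 2 to 38 mm above the deck, a white line on top of the pointing side.
- speed_dial (a joint): Selector angle, rad, growing clockwise from above. Seven click places 0.5236 rad (30 degrees) apart: off at 0, speed 1 at 0.524, 2 at 1.047, 3 at 1.571, 4 at 2.094, 5 at 2.618, 6 at 3.142; end stops just beyond off and 6. At off it points along the box's +y, at 3 along +x, at 6 along -y. It starts on off, 1 or 2.
- dial_tip (a point): Top of the pointing end of the selector's bar, mid-thickness: 54 mm from the axis, 38 mm above the deck. 3 to 5 N pushed sideways here carries it over a click. A sprung pin holds it in each place; pushed past half way to the next place, it snaps forward by itself into that place and stays.
- off_mark (a point): Centre of the flat round white dot, 10 mm across, on the deck 67 mm from the axis: the off place. From it clockwise follow six flat white radial bars, one every 30 degrees, starting 60 mm from the axis, each 2 mm longer than the one before (8 to 18 mm): speeds 1 to 6.
- start_button (a joint): Travel of the start button, m: 0 = up, 0.006 = fully down. It springs back by itself; fully down takes about 5 N straight down.
- start_button_top (a point): Centre of the top face of the start button: a grey plastic round cap of 32 mm diameter in a black collar of 48 mm, 22 mm above the deck, at (-30, 100) mm in the box frame. It moves with the cap.
- glue_pot: Small closed pot standing loose on the deck near its far left corner, 34 mm diameter, 50 mm high; origin at its underside. Not to be moved.
- jar: Closed jar on the bench to the left of the extractor, 60 mm diameter, 100 mm high; origin at its underside. Not to be moved.
- brush: Dusting brush lying on the bench to the right of the extractor, 200 mm long, 42 mm wide, 20 mm high, along its own x; origin at its underside. Not to be moved.
- bone: Brown fossil limb bone lying on the bench beyond the extractor, 126 mm long along its own x, 60 mm wide, 36 mm high; origin at the centre of its underside. Not to be moved.

How it is judged (in metres and radians):
On the way, in this order (a step that is already met when the one before it is completed fails the run):
1. the selector stands at rest on speed 4 (value of joint speed_dial between 1.964 and 2.224 rad and velocity of joint speed_dial between -0.2 and 0.2 rad/s), for 0.2 s.
2. the start button is fully down with the selector on speed 4 (value of joint speed_dial between 1.964 and 2.224 rad and value of joint start_button above 0.0048 m), for 0.05 s.
At the end, for the whole second after the job is handed in: The selector stands on speed 4 (2.094 rad, within 0.13), the start button has been pressed after that (at least 4.8 of 6 mm) and is up again (within 1.5 mm), the extractor is within 20 mm of where it stood and level, and pot, jar, brush and bone are within 25 mm of where they were (value of joint speed_dial between 1.964 and 2.224 rad and value of joint start_button below 0.0015 m and distance of extractor from where it was at the start of the episode below 0.02 m and angle between extractor's own z axis and vertical below 0.05 rad and distance of each of glue_pot, jar, brush, bone from where it was at the start of the episode below 0.025 m); the robot touches nothing.
It fails at once if the start button is pressed while the selector is not on speed 4 (not (value of joint speed_dial between 1.964 and 2.224 rad) and value of joint start_button above 0.003 m).
It fails at once if the extractor is shoved or lifted more than 20 mm, or tipped (distance of extractor from where it was at the start of the episode above 0.02 m or angle between extractor's own z axis and vertical above 0.1 rad).
It fails at once if the selector is gripped or pushed hard (over 20 N) (contact force between the fingers and speed_dial above 20 N).
It fails at once if a bystander (pot, jar, brush, bone) is moved more than 25 mm, carried or tipped over (distance of any of glue_pot, jar, brush, bone from where it was at the start of the episode above 0.025 m or angle between any of glue_pot, jar, brush, bone's own z axis and vertical above 0.5 rad).
It also fails if it takes over 56 s, if anything falls off the work surface, if the arm or the gripper's body presses on something with over 40 N, if the wrist force passes 120 N, or if a joint passes its speed limit or range.

### The arm

A 7-joint arm with a two-finger parallel gripper is mounted at the origin on the work surface. World frame = base frame: x ahead of the robot, y to its left, z up, the work surface at z = 0. Lengths are in m, angles in degrees, forces in N, time in s.
With the tool pointing down it reaches from about 0.425 to 0.875 m from the base axis. Payload 4.7 kg.
Tool frame: the origin (TCP) lies between the finger pads; the fingertips stand 19 mm ahead of it and the grasp point (between the pads) is the TCP; x points along the fingers, z is the direction in which the jaws open and shut, and the axes are right-handed (so a half turn about x gives the same grasp; the last joint's range is limited). The gripper opens to 87 mm and grips with 3 to 60 N. Pads are 19 mm wide; open, the fingers measure 117 mm over their backs; the gripper's body (75 mm by 190 mm) begins 51 mm behind the grasp point.
Start: joints at [75.865, 18.392, -4.016, 83.108, 1.295, 78.541, -3.26], TCP at [0.168, -0.628, 0.242] pointing down, gripper open.
Joint ranges: [-163.93, 163.93], [-17.29, 119.83], [-79.2, 71.16], [3.27, 140.29], [-89.18, 269.18], [5.43, 117.66], [-154.24, 154.24]. Speed limits (degrees/s): [147.25, 147.25, 180, 180, 180, 180, 180].

### API

Orientations are given as [roll, pitch, yaw] about the fixed x, y, z axes, in that order (R = Rz(yaw) Ry(pitch) Rx(roll)).
In Python, from cell import monitor, read_camera, camera_model, env, regions_of gives the robot as it stands. The module is installed in compiled form; this text tells all that it offers.
- The arm moves only by the tool step_arm, never from a script. Its argument "deltas" is a list of rows, each a list of 5 numbers: the gripper's target within -1 to 1 (fully open at 1, half-way at 0, shut at -1), then the shift along the tool's x, y, z in m, then the turn about the tool's x in degrees. A call has 1 to 12 rows; each row is the pose to reach, as a shift and turn from the pose commanded when the call began, along the tool's axes at that moment; what a row does not reach only later rows make up. A row lasts 1/8 s, in which the tool goes at most 62.5 mm and 10.7 degrees, less where a joint would pass 70% of its speed; a pose out of reach is approached as far as the arm can. A call with a gripper value outside its range is refused whole. The fingers move at their own pace and stop on an object; "newtons" is the grip in N (left out, the last holds). Time passes only in rows, so rows that repeat a pose let the fingers close. It gives the time, the measured TCP pose, the force and the opening at its end, in the units of the state.
- monitor.get_obs(): the state, without advancing time (a new reading comes with each control period).
- read_camera(name): name is "side" or "top" or "wrist"; returns (picture, depth): 384x512x3 uint8, red, green, blue; 384x512 float32, m along the optical axis (not along the pixel's ray), 0 where there is no reading.
- camera_model(name): a dict with "fx", "fy", "cx", "cy" (pixels), "k1" (the pictures are not rectified: a ray, as slopes to the right and down, at radius r is drawn at 1 + k1 r^2 times it, then the intrinsics apply), "xyz" and "attitude" of the camera in the world. Camera axes: x right, y down, z forward; pixel columns grow to the right and rows downward; lengths in m; the calibration is good to about 2 mm. A picture is of the moment at which its call begins: read the wrist's pose just before it. camera_model takes no time and is no camera call; for the wrist camera it gives the pose at the moment of the call.
- env.sign_off(): hands the job in, once; it reports no verdict.
Trained networks look in the newest picture that a camera, given by its name, has taken for a name from the list of things; names that differ only in an ending like _2 or _b are one class to them, and where a whole thing is asked for, a point or a joint stands for the part that bears it (a point fixed in the world has none). Each returns a list of dicts, best first, with "p" (0 to 1); they miss things now and then, are a little off and sometimes report something else, mostly with a low value. They report only what shows in the picture. A call takes as long as a camera call.
- regions_of(camera, thing): "pixels" (384x512 bool, what is visible of it) and "pixel" ([column, row] in pixels, amid what is visible of it).
The state is a dict: "time_s": time; "qpos": joint angles; "joint_velocities": joint speeds; "effort": joint torques, N m; "tool_pos": TCP position; "tool_rot": TCP orientation; "force": force on the tool from outside, world axes, zero at the start; "wrist_torque": the same for the moment, N m; "grip_width": finger opening in m.
Only numpy, scipy, OpenCV 4.12 (cv2) and the standard library are available. Lean on these libraries where they do the work, as an engineer would, in place of code of your own. Each camera call takes 0.05 s, during which the arm holds its last target. There are 200 camera calls.

## Working session

There is one attempt and no reset: what is moved stays moved. The work goes in short steps, Python scripts to look and compute and a tool call to move; the robot and the scene stay as the last step left them, time stands still between calls to the robot, and variables do not carry over. Pictures are saved under pics/ and viewed, about 8 in all and at most 12, crops included, and the job is handed in when it is done.

Besides the shell and the picture viewer there is one more tool, called after "Call:" as name([rows], argument=value, ...), one row to a line, values as JSON. step_arm: Moves the arm, as the interface text tells. Its arguments: {"type":"object","properties":{"deltas":{"type":"array"},"newtons":{"type":"number"}},"required":["deltas"]}

```bash
mkdir -p pics
cat > h.py <<'E'
import numpy as np, cv2
from scipy.spatial.transform import Rotation as R
from cell import monitor, read_camera, camera_model, env, regions_of
def pose(m):
    a=np.array(m["attitude"],float)
    return (a if a.shape==(3,3) else R.from_euler('xyz',a,degrees=True).as_matrix() if a.size==3 else R.from_quat(a).as_matrix()), np.array(m["xyz"])
def ray(m,u,v):
    K=np.array([[m['fx'],0,m['cx']],[0,m['fy'],m['cy']],[0,0,1.]])
    d=np.array([(np.asarray(u,float)-m['cx'])/m['fx'],(np.asarray(v,float)-m['cy'])/m['fy']])
    s=d.copy()
    for _ in range(20): s=d/(1+m['k1']*(s**2).sum(0))
    return s
def cloud(m,D):
    v,u=np.mgrid[:D.shape[0],:D.shape[1]]
    s=ray(m,u,v); A,t=pose(m)
    return np.stack([s[0]*D,s[1]*D,D],-1)@A.T+t
def onplane(m,u,v,z):
    s=ray(m,u,v);A,t=pose(m); d=A@np.array([s[0],s[1],1.]); return t+d*(z-t[2])/d[2]
E
python3 - <<'E'
from h import *
print(monitor.get_obs())
for c in ["side","top"]:
    p,D=read_camera(c); m=camera_model(c); print(c,m)
    cv2.imwrite(f'pics/{c}0.png',p[:,:,::-1]); P=cloud(m,D)
    for t in ["extractor","speed_dial","dial_tip","off_mark","start_button","start_button_top","glue_pot","jar","brush","bone"]:
        for r in regions_of(c,t)[:1]:
            k=r["pixels"]&(D>0); print(t,round(r["p"],2),np.round(r["pixel"]),np.round(np.median(P[k],0),3) if k.any() else None, k.sum())
E
```

```text
{'time_s': 0.0, 'qpos': array([75.86349003, 18.43797149, -4.01758695, 83.17735304,  1.29572295,
       78.5386995 , -3.26157724]), 'joint_velocities': array([-0.03400657, -0.0733078 ,  0.11736905,  0.06826158,  0.04098913,
        0.03337265,  0.10742796]), 'effort': array([-3.63234549e-04, -4.91289425e+01, -4.04488603e-01, -3.12534034e+01,
       -6.41851220e-02,  4.36690589e-02,  1.73252138e-04]), 'tool_pos': array([ 0.16745731, -0.62751557,  0.24045261]), 'tool_rot': array([-176.92119512,   89.89111248,  108.02563635]), 'force': array([-0.06907263, -1.08007718, -0.40504131]), 'wrist_torque': array([ 0.01657344,  0.03552526, -0.02979472]), 'grip_width': 0.08678119291592683}
side {'fx': 489.4556740323328, 'fy': 489.4556740323328, 'cx': 257.9432602034819, 'cy': 189.5794053293745, 'k1': -0.03069720881777461, 'xyz': array([-0.03389588,  0.82003439,  0.75602992]), 'attitude': array([-121.23427993,    1.21109266, -140.00470193])}
extractor 0.69 [279. 242.] [0.505 0.141 0.108] 10232
speed_dial 0.91 [288. 201.] [0.555 0.025 0.129] 459
dial_tip 0.55 [289. 200.] [0.555 0.023 0.128] 513
off_m
[... 416 characters left out ...]
7664529652244, 'cy': 190.98507309630673, 'k1': 0.05229679615241175, 'xyz': array([0.54809845, 0.04143848, 1.10010964]), 'attitude': array([-1.75658698e+02,  1.37671865e-01, -8.91216346e+01])}
extractor 0.82 [252. 226.] [0.542 0.065 0.111] 12377
speed_dial 0.69 [280. 219.] [0.559 0.005 0.126] 603
dial_tip 0.94 [279. 222.] [0.561 0.006 0.126] 600
off_mark 0.68 [251. 227.] [0.542 0.065 0.111] 12517
start_button 0.61 [214. 252.] [0.482 0.15  0.132] 146
start_button_top 0.5 [212. 249.] [0.484 0.148 0.132] 147
glue_pot 0.73 [199. 217.] [0.561 0.189 0.16 ] 196
jar 0.59 [159. 259.] [0.466 0.288 0.099] 653
brush 0.59 [340. 188.] [ 0.633 -0.152  0.019] 910
bone 0.67 [209. 250.] [0.482 0.15  0.133] 155
```

Run:
```python
from h import *
p,D=read_camera("top"); m=camera_model("top"); P=cloud(m,D)
r=regions_of("top","extractor")[0]["pixels"]
k=(D>0)&(P[...,2]>.1)&(cv2.dilate(r.astype('u1'),np.ones((9,9)))>0)&(P[...,2]<.17)
rect=cv2.minAreaRect((P[k][:,:2]*1000).astype('f4')); print(rect)
b=regions_of("top","start_button")[0]["pixels"]; d=regions_of("top","speed_dial")[0]["pixels"]
for n,q in (("btn",b),("dial",d)):
    print(n,[np.round(P[q&k&(P[...,2]>z)][:,:2].mean(0),4) for z in(.12,.128,.14) if (q&k&(P[...,2]>z)).any()])
c=p[90:330,120:400]; cv2.imwrite('pics/top1.png',cv2.resize(c,None,fx=2.8,fy=2.5,interpolation=cv2.INTER_CUBIC)[:,:,::-1])
```

```text
((545.13232421875, 66.72869873046875), (212.22694396972656, 310.570556640625), 19.842565536499023)
btn [array([0.4821, 0.1492]), array([0.482 , 0.1497])]
dial [array([0.5585, 0.0065]), array([0.5614, 0.0168]), array([0.5611, 0.0175])]
```

View pics/top1.png

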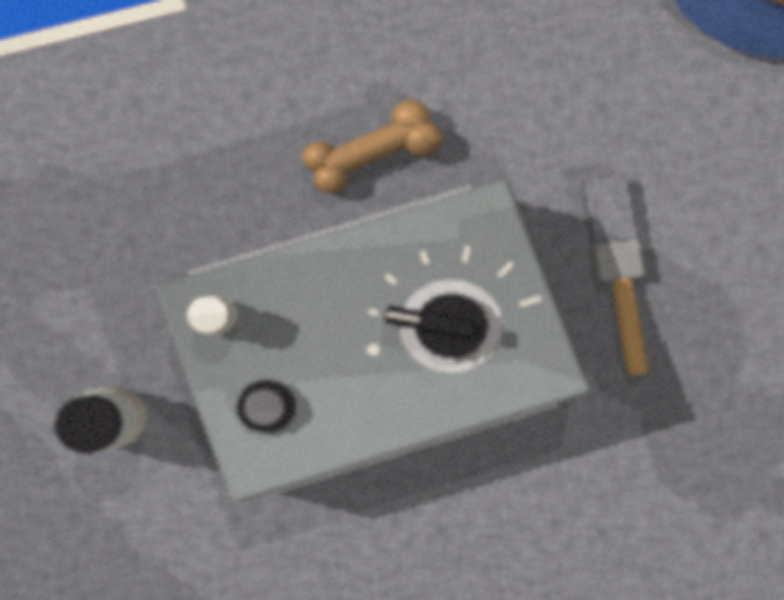

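The top picture shows the off dot at (373,349). Speed bars 1 to 6 run clockwise from (373,312) to (530,301), and the pointer's white line is on the first bar, so it stands on speed 1. The box fit is centred at (545,67) mm with yaw 19.8°. From that fit the button and dial positions come out within 2 mm of the network results.

```bash
cat > plan.py <<'E'
from h import *
C=np.array([.5451,.0667]); Y=np.radians(19.84)
def b2w(x,y,z=0): return np.array([C[0]+x*np.cos(Y)-y*np.sin(Y),C[1]+x*np.sin(Y)+y*np.cos(Y),z])
def push(th,r=.044,off=.0175): # TCP for dial at th (deg) touching its rear flank
    t=np.radians(th); u=np.array([np.sin(t),np.cos(t)]);w=np.array([np.cos(t),-np.sin(t)])
    q=np.array([-.010,-.065])+r*u-off*w; return b2w(*q)
def delta(target,o=None):
    o=o or monitor.get_obs(); T=R.from_euler('xyz',o['tool_rot'],degrees=True).as_matrix()
    return np.round(T.T@(target-o['tool_pos']),4)
E
python3 - <<'E'
from plan import *
o=monitor.get_obs(); print(R.from_euler('xyz',o['tool_rot'],degrees=True).as_matrix().round(3))
for th in (10,20,30,60,90,105,112,120):
    t=np.radians(th);w=np.array([np.cos(t),-np.sin(t)]); print(th,push(th)[:2].round(4),'push dir az',round(np.degrees(np.arctan2(w[1],w[0])+Y),1))
tgt=push(12); tgt[2]=.24; print(tgt,delta(tgt)); tb=b2w(-.03,.1,.24);print(tb)
E
```

```text
[[-0.     0.966  0.258]
 [-0.     0.258 -0.966]
 [-1.    -0.     0.   ]]
10 [0.533  0.0425] push dir az 9.8
20 [0.5404 0.0462] push dir az -0.2
30 [0.5483 0.0486] push dir az -10.2
60 [0.5728 0.0471] push dir az -40.2
90 [0.5932 0.0336] push dir az -70.2
105 [0.6001 0.0233] push dir az -85.2
112 [0.6024 0.018 ] push dir az -92.2
120 [0.6042 0.0116] push dir az -100.2
[0.53441587 0.04336579 0.24      ] [ 0.0015  0.5276 -0.5541]
[0.48294121 0.15058256 0.24      ]
```

Call:
step_arm([
  [-1,0,0.03,-0.03,0],
  [-1,0,0.07,-0.07,0],
  [-1,0,0.11,-0.115,0],
  [-1,0,0.15,-0.157,0],
  [-1,0,0.19,-0.2,0],
  [-1,0,0.23,-0.242,0],
  [-1,0,0.27,-0.284,0],
  [-1,0,0.31,-0.326,2],
  [-1,0,0.35,-0.368,4],
  [-1,0,0.385,-0.404,6],
  [-1,0,0.41,-0.43,7],
  [-1,0,0.42,-0.44,7],
], newtons=10)

```text
time_s: 2.8
tool_pos: [0.4607, -0.0926, 0.2418]
tool_rot: [55.2, 90.0, -26.6]
force: [0.1, -0.8, 0.1]
grip_width: 0.0006
```

Run:
```python
from plan import *
o=monitor.get_obs(); print(o['tool_pos'],o['tool_rot'],o['qpos'],o['grip_width'],o['force'])
tgt=push(12); tgt[2]=.24; print(delta(tgt,o))
```

```text
[ 0.4606664  -0.0925977   0.24182935] [ 55.21970548  89.96252202 -26.61762428] [ 46.04860516  -2.85685368 -36.3610422  106.46680522  -1.73540302
  75.80485557 -71.69112394] 0.0005905273540955235 [ 0.08003025 -0.75417731  0.07992958]
[ 0.0018  0.0923 -0.1241]
```

Call:
step_arm([
  [-1,0,0.02,-0.03,0],
  [-1,0,0.05,-0.07,0],
  [-1,0,0.075,-0.105,0],
  [-1,0,0.09,-0.12,0],
  [-1,0,0.092,-0.124,0],
  [-1,0,0.092,-0.124,0],
])

```text
time_s: 3.55
tool_pos: [0.5335, 0.0394, 0.2412]
tool_rot: [-58.7, 89.9, -140.8]
force: [0.3, -0.5, -0.7]
grip_width: 0.0006
```

Run:
```python
from plan import *
o=monitor.get_obs(); print(o['tool_pos'],o['tool_rot'],o['qpos'],o['force'])
tgt=push(12); print(delta(tgt,o), R.from_euler('xyz',o['tool_rot'],degrees=True).as_matrix().round(3))
p,D=read_camera("wrist"); cv2.imwrite('pics/w1.png',p[:,:,::-1]); m=camera_model("wrist"); print(m['xyz'])
P=cloud(m,D)
for t in ("speed_dial","start_button_top"):
    for r in regions_of("wrist",t)[:1]:
        k=r['pixels']&(D>0)&(P[...,2]>.14 if 'dial' in t else P[...,2]>.128); print(t,r['p'],r['pixel'],P[k].mean(0) if k.any() else P[r['pixels']].mean(0))
        if 'dial' in t and k.any(): print(cv2.minAreaRect((P[k][:,:2]*1000).astype('f4')))
```

```text
[0.53353179 0.0394376  0.24119258] [ -58.70803925   89.92486355 -140.83812741] [ 35.1117035    7.87589462 -45.59417581  98.17470238   5.81713633
  76.43019212 -93.71689487] [ 0.32832788 -0.54167058 -0.72129107]
[ 0.2412  0.0017 -0.0039] [[-0.001  0.991  0.137]
 [-0.001  0.137 -0.991]
 [-1.    -0.001  0.001]]
[0.6160441  0.05010499 0.38478462]
speed_dial 0.97 [295.4, 165.5] [0.56243363 0.01997543 0.14809686]
((561.553466796875, 19.303682327270508), (71.07699584960938, 16.282459259033203), 79.16371154785156)
start_button_top 0.7 [144.7, 220.8] [0.48531489 0.1491198  0.13211113]
```

View pics/w1.png

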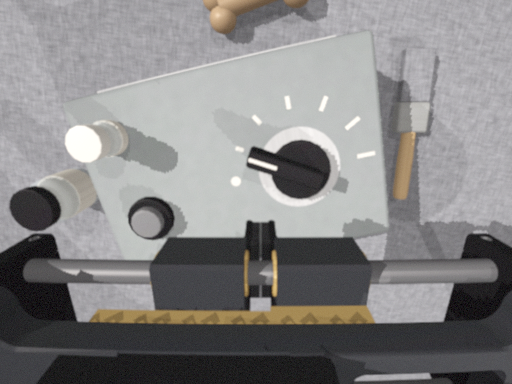

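The wrist view agrees: the black bar with its white line points at bar 1 (about 240,149) at 79.2°. The rectangle puts the axis at (558,2) mm, which matches the model. I'll push with the flat back of the closed finger (tool z), because the last joint has room to turn in that direction.

Run:
```python
from plan import *
o=monitor.get_obs()
t=push(12,off=.023); t[2]=.24; print(t,delta(t,o))
```

```text
[0.52896728 0.04261555 0.24      ] [ 0.0014 -0.0041 -0.004 ]
```

Call:
step_arm([
  [-1,0,-0.001,-0.001,-10],
  [-1,0,-0.002,-0.002,-20],
  [-1,0,-0.003,-0.003,-30],
  [-1,0,-0.004,-0.004,-40],
  [-1,0,-0.004,-0.004,-50],
  [-1,0,-0.004,-0.004,-60],
  [-1,0,-0.004,-0.004,-70],
  [-1,0,-0.004,-0.004,-80],
  [-1,0,-0.004,-0.004,-87],
  [-1,0,-0.004,-0.004,-90],
  [-1,0,-0.004,-0.004,-90],
])

```text
time_s: 5.08
tool_pos: [0.5292, 0.0432, 0.2416]
tool_rot: [-96.5, 89.9, -88.7]
force: [-0.2, 0.2, -0.4]
grip_width: 0.0003
```

Run:
```python
from plan import *
o=monitor.get_obs()
t=push(12,off=.023); t[2]=.151; print(o['tool_pos'],o['qpos'][6],delta(t,o));print(R.from_euler('xyz',o['tool_rot'],degrees=True).as_matrix().round(3))
```

```text
[0.52921125 0.04322012 0.24156192] -5.215966856070054 [ 0.0906 -0.0005 -0.0003]
[[ 0.    -0.136  0.991]
 [-0.001  0.991  0.136]
 [-1.    -0.001 -0.   ]]
```

Position and angle are right. Descend, watching the force.

Call:
step_arm([
  [-1,0.02,0,0,0],
  [-1,0.045,0,0,0],
  [-1,0.065,0,0,0],
  [-1,0.08,0,0,0],
  [-1,0.088,0,0,0],
  [-1,0.09,0,0,0],
  [-1,0.09,0,0,0],
])

```text
time_s: 5.95
tool_pos: [0.5298, 0.0444, 0.1519]
tool_rot: [-9.2, 90.0, -1.2]
force: [-0.3, 0.6, 0.6]
grip_width: 0.0006
```

```bash
cat > arc.py <<'E'
from plan import *
import sys
o=monitor.get_obs(); T=R.from_euler('xyz',o['tool_rot'],degrees=True).as_matrix()
az=np.degrees(np.arctan2(T[1,2],T[0,2])); print(o['time_s'],o['tool_pos'].round(4),'az',az.round(1),'F',o['force'].round(1),'j7',o['qpos'][6].round(1))
for th in map(float,sys.argv[1:]):
    t=push(th,off=.023); t[2]=.151; print(th,delta(t,o),'turn',round(az-(19.84-th),1))
E
python3 arc.py 20 25 30 35 40 45 50
```

```text
5.95 [0.5298 0.0444 0.1519] az 7.9 F [-0.3  0.6  0.6] j7 -9.1
20.0 [0.0009 0.0011 0.0053] turn 8.1
25.0 [0.001  0.0023 0.0095] turn 13.1
30.0 [0.001  0.0032 0.0137] turn 18.1
35.0 [0.001  0.0038 0.018 ] turn 23.1
40.0 [0.001  0.0039 0.0223] turn 28.1
45.0 [0.001  0.0037 0.0267] turn 33.1
50.0 [0.001  0.0031 0.0309] turn 38.1
```

Call:
step_arm([
  [-1,0,0.001,0.005,8],
  [-1,0,0.002,0.0095,13],
  [-1,0,0.003,0.014,18],
  [-1,0,0.0035,0.018,23],
  [-1,0,0.004,0.022,28],
  [-1,0,0.004,0.0265,33],
  [-1,0,0.003,0.031,38],
  [-1,0,0.003,0.031,38],
  [-1,0,0.003,0.031,38],
])

```text
time_s: 7.08
tool_pos: [0.5599, 0.0515, 0.1519]
tool_rot: [10.4, 90.0, -19.5]
force: [-0.1, -0.4, 0.1]
grip_width: 0.0002
```

```bash
cat > dial.py <<'E'
from plan import *
for c in ("wrist","top"):
    p,D=read_camera(c); m=camera_model(c); P=cloud(m,D)
    for r in regions_of(c,"speed_dial")[:1]:
        k=r['pixels']&(D>0)&(P[...,2]>.141)&(P[...,2]<.155); q=P[k][:,:2]-b2w(-.01,-.065)[:2]
        if k.sum()<5: print(c,'few'); continue
        d=q.mean(0); print(c,round(r['p'],2),k.sum(),'centroid mm',(d*1000).round(1),'theta from centroid',round(90+19.84-np.degrees(np.arctan2(d[1],d[0])),1),'rect',cv2.minAreaRect((q*1000).astype('f4')))
    cv2.imwrite(f'pics/{c}_last.png',p[:,:,::-1])
E
python3 dial.py; python3 arc.py 50 55 60 65 70 75 80 82
```

```text
wrist 0.65 270 centroid mm [22.1 48.3] theta from centroid 44.4 rect ((21.574413299560547, 48.367279052734375), (5.260391712188721, 15.830337524414062), 58.89097595214844)
top few
7.275 [0.5597 0.0514 0.1517] az -30.0 F [-0.2  0.   0. ] j7 -48.0
50.0 [0.0007 0.0004 0.0001] turn 0.1
55.0 [0.0007 0.0022 0.004 ] turn 5.1
60.0 [0.0007 0.0037 0.008 ] turn 10.1
65.0 [0.0007 0.0048 0.0122] turn 15.1
70.0 [0.0007 0.0056 0.0165] turn 20.1
75.0 [0.0007 0.006  0.0208] turn 25.1
80.0 [0.0007 0.006  0.0251] turn 30.1
82.0 [0.0007 0.0059 0.0269] turn 32.1
```

View pics/wrist_last.png

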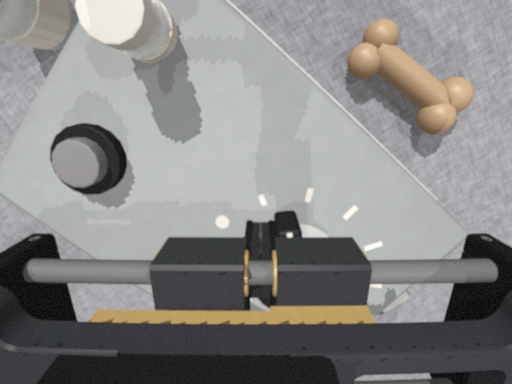

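Call:
step_arm([
  [-1,0,0.001,0.002,3],
  [-1,0,0.002,0.004,5],
  [-1,0,0.0025,0.005,6],
  [-1,0,0.0025,0.005,6],
])

```text
time_s: 7.78
tool_pos: [0.5653, 0.0512, 0.1515]
tool_rot: [12.6, 90.0, -23.4]
force: [0.8, -0.6, -0.8]
grip_width: 0.0003
```

```bash
cp pics/wrist_last.png pics/wprev.png; python3 dial.py; python3 arc.py 40 45 50; python3 -c "
import cv2;p=cv2.imread('pics/wrist_last.png');cv2.imwrite('pics/w3.png',cv2.resize(p[150:300,180:420],None,fx=3,fy=3,interpolation=2))"
```

```text
wrist 0.65 256 centroid mm [33.8 41.2] theta from centroid 59.2 rect ((33.42247772216797, 40.576595306396484), (6.743116855621338, 15.521321296691895), 66.23284912109375)
7.975 [0.5652 0.0512 0.1515] az -36.0 F [ 0.1 -0.8 -0. ] j7 -53.9
40.0 [ 0.0005 -0.008  -0.0113] turn -15.9
45.0 [ 0.0005 -0.0052 -0.008 ] turn -10.9
50.0 [ 0.0005 -0.0026 -0.0045] turn -5.9
```

View pics/w3.png

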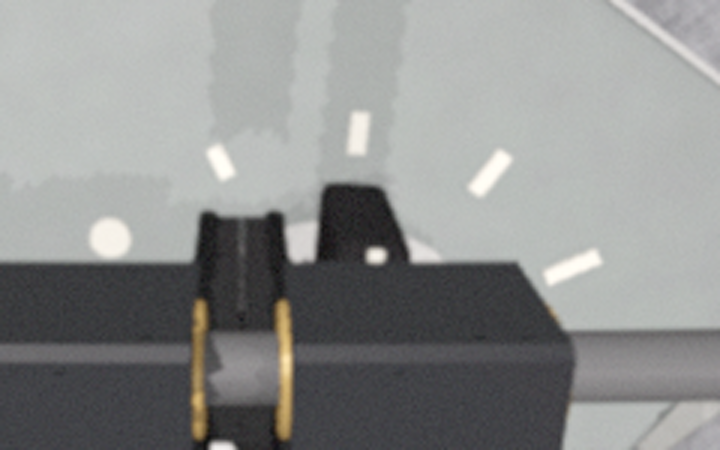

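The crop shows the pointer snapped onto bar 2 (359,130 in the crop), with a gap to the finger. Theta measures 59°, and the finger lags nominal by about 6°. Next click: nominal 85.

```bash
python3 arc.py 60 65 70 75 80 83 85
```

```text
7.975 [0.5652 0.0512 0.1515] az -36.0 F [ 0.1 -0.8 -0. ] j7 -53.9
60.0 [0.0005 0.0015 0.0031] turn 4.1
65.0 [0.0005 0.003  0.0071] turn 9.1
70.0 [0.0005 0.0042 0.0113] turn 14.1
75.0 [0.0005 0.005  0.0155] turn 19.1
80.0 [0.0005 0.0055 0.0199] turn 24.1
83.0 [0.0005 0.0056 0.0225] turn 27.1
85.0 [0.0005 0.0056 0.0242] turn 29.1
```

Call:
step_arm([
  [-1,0,0.0015,0.003,4],
  [-1,0,0.003,0.007,9],
  [-1,0,0.004,0.0115,14],
  [-1,0,0.005,0.0155,19],
  [-1,0,0.0055,0.018,22],
  [-1,0,0.0055,0.02,24],
  [-1,0,0.0055,0.0225,27],
  [-1,0,0.0055,0.0242,29],
  [-1,0,0.0055,0.0242,29],
  [-1,0,0.0055,0.0242,29],
])

```text
time_s: 9.22
tool_pos: [0.588, 0.0414, 0.1515]
tool_rot: [-15.9, 90.0, -80.9]
force: [-0.6, 0.7, -0.3]
grip_width: 0.0008
```

```bash
python3 dial.py; python3 arc.py 85 90 95 100 105 110 113 115
```

```text
wrist 0.87 269 centroid mm [50.  18.9] theta from centroid 89.2 rect ((49.30841064453125, 18.059206008911133), (6.878360748291016, 15.723422050476074), 28.98382568359375)
9.425 [0.588  0.0414 0.1515] az -65.0 F [ 0.8  0.6 -0.2] j7 -81.3
85.0 [ 0.0005  0.     -0.0001] turn 0.1
90.0 [0.0005 0.0019 0.0038] turn 5.1
95.0 [0.0005 0.0034 0.0079] turn 10.1
100.0 [0.0005 0.0045 0.0121] turn 15.1
105.0 [0.0005 0.0052 0.0164] turn 20.1
110.0 [0.0005 0.0056 0.0207] turn 25.1
113.0 [0.0005 0.0056 0.0233] turn 28.1
115.0 [0.0005 0.0056 0.025 ] turn 30.1
```

Speed 3 (89°). One more click, to nominal 115.

Call:
step_arm([
  [-1,0,0.002,0.004,5],
  [-1,0,0.0035,0.008,10],
  [-1,0,0.0045,0.012,15],
  [-1,0,0.005,0.0165,20],
  [-1,0,0.0055,0.019,23],
  [-1,0,0.0055,0.0207,25],
  [-1,0,0.0055,0.0233,28],
  [-1,0,0.0055,0.025,30],
  [-1,0,0.0055,0.025,30],
  [-1,0,0.0055,0.025,30],
])

```text
time_s: 10.68
tool_pos: [0.6035, 0.0211, 0.1515]
tool_rot: [-25.5, 90.0, -120.5]
force: [-0.3, 0.2, -0.8]
grip_width: 0.0003
```

```bash
python3 dial.py; python3 arc.py 105 100
```

```text
10.875 [0.6035 0.0211 0.1515] az -95.0 F [-0.2  0.1  0.2] j7 -108.2
105.0 [ 0.0005 -0.0045 -0.0073] turn -9.9
100.0 [ 0.0005 -0.0073 -0.0106] turn -14.9
```

Call:
step_arm([
  [-1,0,0,-0.004,0],
  [-1,0,0,-0.01,0],
  [-1,-0.03,0,-0.012,0],
  [-1,-0.06,0,-0.03,0],
  [-1,-0.09,0,-0.06,0],
  [-1,-0.09,0,-0.1,0],
  [-1,-0.09,0,-0.13,0],
  [-1,-0.09,0,-0.13,0],
])

```text
time_s: 11.88
tool_pos: [0.6141, 0.1551, 0.2417]
tool_rot: [-169.9, 89.9, 95.4]
force: [-0.8, -0.1, -0.5]
grip_width: 0.0003
```

```bash
python3 dial.py
python3 - <<'E'
from plan import *
o=monitor.get_obs(); print(o['tool_pos'],o['force'])
p,D=read_camera("wrist"); m=camera_model("wrist"); P=cloud(m,D)
cv2.imwrite('pics/w4.png',p[:,:,::-1])
for r in regions_of("wrist","start_button_top")[:1]:
    k=r['pixels']&(D>0)&(P[...,2]>.127); print(r['p'],r['pixel'],k.sum(),P[k].mean(0))
E
```

```text
wrist few
top 0.73 242 centroid mm [17.4 -2.7] theta from centroid 118.7 rect ((17.576995849609375, -2.7840042114257812), (16.257293701171875, 73.6796875), 80.28333282470703)
[0.61528566 0.14902049 0.24130279] [-0.02923559 -0.58042748 -0.40708648]
0.6 [366.7, 190.0] 2159 [0.5750854  0.01996986 0.14951512]
```

View pics/w4.png

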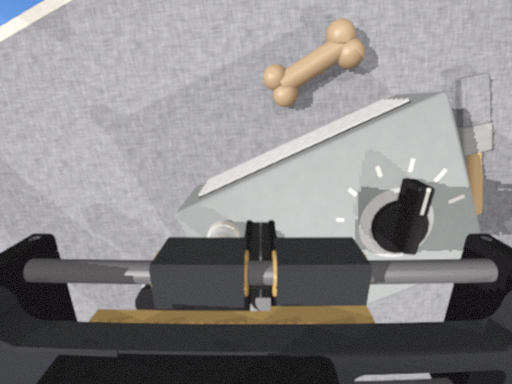

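The top camera gives 119.6°, which is speed 4. In the wrist view the white line at (426,200) stands against the fourth bar (411,164), and the lean is perspective of the raised bar. Now above the button.

Run:
```python
from plan import *
o=monitor.get_obs(); print(o['tool_pos'],delta(np.array([.483,.150,.165]),o))
```

```text
[0.61529894 0.14900627 0.24139058] [ 0.0764 -0.1318  0.0109]
```

Call:
step_arm([
  [-1,0,-0.03,0.003,0],
  [-1,0,-0.07,0.006,0],
  [-1,0,-0.11,0.009,0],
  [-1,0,-0.127,0.011,0],
  [-1,0,-0.132,0.011,0],
  [-1,0.04,-0.132,0.011,0],
  [-1,0.06,-0.132,0.011,0],
  [-1,0.068,-0.132,0.011,0],
  [-1,0.068,-0.132,0.011,0],
])

```text
time_s: 13.3
tool_pos: [0.483, 0.1511, 0.1734]
tool_rot: [-120.8, 90.0, 144.1]
force: [0.8, -0.5, 0.3]
grip_width: 0.0006
```

Run:
```python
from plan import *
o=monitor.get_obs(); print(o['tool_pos'],o['force'],delta(np.array([.483,.150,.151]),o))
p,D=read_camera("wrist"); cv2.imwrite('pics/w5.png',p[:,:,::-1])
p,D=read_camera("side"); cv2.imwrite('pics/s5.png',cv2.resize(p[170:300,180:360],None,fx=4,fy=4,interpolation=2)[:,:,::-1])
```

```text
[0.48295534 0.15111781 0.17344759] [ 0.77666071 -0.4816727   0.34788312] [0.0224 0.0002 0.0011]
```

View pics/s5.png

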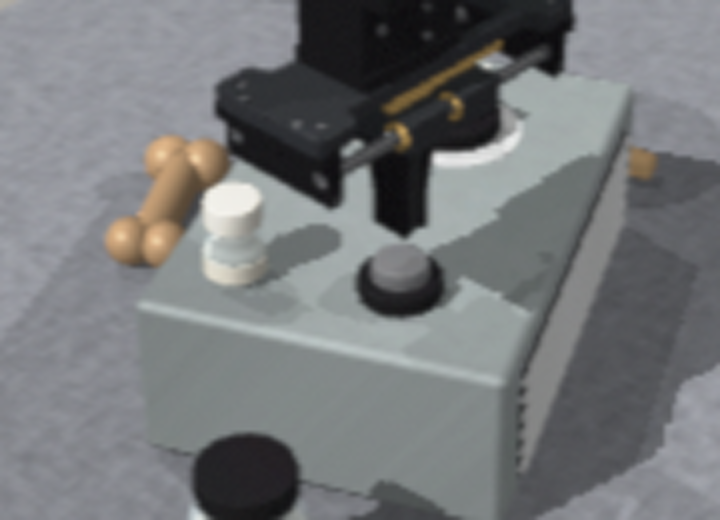

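The side view shows the shut fingertip squarely over the grey cap (400,262), clear of the pot. Press.

Call:
step_arm([
  [-1,0.01,0,0.001,0],
  [-1,0.018,0,0.001,0],
  [-1,0.022,0,0.001,0],
  [-1,0.024,0,0.001,0],
  [-1,0.026,0,0.001,0],
  [-1,0.027,0,0.001,0],
  [-1,0.027,0,0.001,0],
])

```text
time_s: 14.28
tool_pos: [0.4823, 0.1502, 0.1467]
tool_rot: [-37.6, 90.0, -132.6]
force: [-2.8, -0.2, 4.7]
grip_width: 0.0008
```

Call:
step_arm([
  [-1,0.001,0,0,0],
  [-1,0.002,0,0,0],
  [-1,0.002,0,0,0],
])

```text
time_s: 14.65
tool_pos: [0.4825, 0.1502, 0.1453]
tool_rot: [5.2, 90.0, -89.8]
force: [-3.9, -2.3, 9.4]
grip_width: 0.0003
```

Call:
step_arm([
  [-1,0.001,0,0,0],
  [-1,0.0015,0,0,0],
  [-1,0.0015,0,0,0],
])

```text
time_s: 15.02
tool_pos: [0.4826, 0.1503, 0.1452]
tool_rot: [18.0, 89.9, -77.1]
force: [-8.1, -2.5, 18.5]
grip_width: 0.0004
```

The cap has bottomed: TCP z has stopped and the force climbed to 18.5 N. Retreat straight up.

Call:
step_arm([
  [-1,-0.002,0,0,0],
  [-1,-0.01,0,0,0],
  [-1,-0.03,0,0,0],
  [-1,-0.07,0,0,0],
  [-1,-0.12,0,0,0],
  [-1,-0.12,-0.06,0,0],
  [-1,-0.12,-0.06,-0.05,0],
  [-1,-0.12,-0.06,-0.1,0],
  [-1,-0.12,-0.06,-0.14,0],
  [-1,-0.12,-0.06,-0.14,0],
])

```text
time_s: 16.27
tool_pos: [0.4341, 0.2987, 0.263]
tool_rot: [-165.5, 89.8, 99.8]
force: [-0.2, -0.8, 0.0]
grip_width: 0.0006
```

```bash
python3 dial.py
python3 - <<'E'
from plan import *
o=monitor.get_obs(); print(o['time_s'],o['tool_pos'],o['force'])
for c in ("top","side"):
    p,D=read_camera(c); m=camera_model(c); P=cloud(m,D)
    for t in ("start_button_top","glue_pot","jar","brush","bone"):
        for r in regions_of(c,t)[:1]:
            k=r['pixels']&(D>0); print(c,t,round(r['p'],2),np.median(P[k],0).round(4),k.sum())
    if c=="top":
        r=regions_of(c,"extractor")[0]["pixels"]
        k=(D>0)&(P[...,2]>.1)&(cv2.dilate(r.astype('u1'),np.ones((9,9)))>0)&(P[...,2]<.17)
        print(cv2.minAreaRect((P[k][:,:2]*1000).astype('f4'))); cv2.imwrite('pics/t6.png',p[:,:,::-1])
E
```

```text
top 0.59 240 centroid mm [16.7 -2.6] theta from centroid 118.8 rect ((17.30028533935547, -2.728817939758301), (16.282426834106445, 73.12150573730469), 80.46065521240234)
16.475 [0.43559413 0.29368194 0.26276685] [-0.26917798 -0.07359166  1.15734463]
top start_button_top 0.55 [0.4819 0.1499 0.1325] 133
top glue_pot 0.49 [0.5626 0.1885 0.1597] 218
top jar 0.86 [0.4664 0.2894 0.0993] 671
top brush 0.9 [ 0.6367 -0.1516  0.0186] 932
top bone 0.87 [0.7378 0.068  0.0299] 778
((545.0194091796875, 66.87586975097656), (212.0865936279297, 310.5702209472656), 19.864938735961914)
side start_button_top 0.49 [0.4811 0.1564 0.1302] 152
side glue_pot 0.62 [0.5586 0.2045 0.1391] 334
side jar 0.92 [0.45   0.3155 0.0697] 1408
side bone 0.52 [0.7187 0.124  0.0244] 169
```

View pics/t6.png

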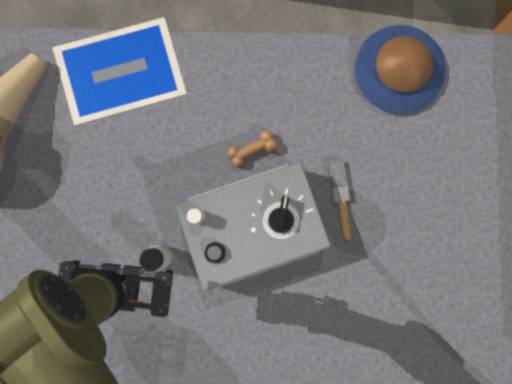

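The top view shows the pointer (285,197) on the fourth bar (287,191), the box at (265,225) not moved, and pot, jar, brush and bone in place. The gripper is well above the jar.

```bash
python3 -c "
from cell import env; print(env.sign_off())"
```

```text
the job is handed in; nothing more can be done
None
```

The selector now stands on speed 4, and the start button was then pressed fully down and has sprung back. I handed the job in at about 17 s; it gives no verdict.

- **Selector:** it started on speed 1. I pushed it with the closed fingertip through speeds 2 and 3 to 4. The last top-camera fit gives about 119.5° (speed 4 is 120°).
- **Button:** I pressed it only after the selector was on speed 4. The fingertip stopped moving about 6 mm below the cap's rest height, and the force rose to 18.5 N, so it had bottomed. The cap top then read 132 mm high, which is its raised height.
- **Extractor:** the fitted position changed by about 0.2 mm and 0.02°.
- **Bystanders:** in the top view, pot, jar and brush read within 4 mm of their first positions. The first top-view reading of the bone was a false detection, so I compared it with the first side-camera reading, and it agrees within about 8 mm. The last side-camera bone reading was a weak detection about 50 mm off, but the picture shows the bone undisturbed.
- **Arm:** it was clear of everything at hand-in, with the gripper above and beside the jar.

**Check that failed:** right after the final click neither camera found the dial because the gripper was in the way. I confirmed speed 4 from the top camera after moving back, before pressing the button.

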